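# Put the setting block away and hold the spring clamp open at its mark

### The job

Clear and open the drilling clamp for the next workpiece: first lift the steel setting block off the clamp's bed, keeping it upright, and return it to its own slot in the rack, the one it fits snugly, fully down, and let go of it. Then pull the clamp's spring-loaded slide, the one with the black pull bar, towards the open end until the slide's pointer lines up with the index line of the brass mark, and keep it there: the program finishes while the gripper is still holding the slide at the mark, since it springs back if let go. Leave everything else on the bench as it is.

Things in the scene. Friction and masses are not known exactly. Their poses are not given: they have to be found in the camera images.
- medium_block: The setting block to put away: solid steel, square, 30 x 30 x 70 mm tall, about 0.5 kg (may differ by a fifth), standing upright on the clamp's bed in the path of the slide. Origin: centre of its underside; z up along the block, x and y square to its sides.
- slot_medium: Slot block for the 30 mm setting block: grey steel, 70 x 70 x 35 mm, on the rack board, with a 33 x 33 mm square pocket in its top, 25 mm deep, mouth chamfered by 2 mm. Its paper label, at its -x side, shows a dark patch as wide (along y) as the block that belongs there. Origin: centre of the underside, axes square to the pocket.
- medium_slot_floor (a point): Centre of the floor of the 33 mm pocket, 25 mm below its mouth (10 mm above the underside of the slot block).
- slot_small: The same with a 23 mm pocket (depth 25 mm); the small block stands in it.
- slot_large: The same with a 43 mm pocket (depth 25 mm); empty, and too large for the 30 mm block.
- rack: Plywood board 140 x 310 x 12 mm, fixed, carrying three slot blocks in a row along its long side (y), 100 mm apart, in any order, alike but for their pockets (23, 33 and 43 mm) and labels. Origin: centre of the underside.
- clamp: Spring clamp fixed to the bench: steel bed 240 x 140 x 12 mm, x from -105 to +135, y from -80 to +60 mm, with two rails along x, 8 mm high, inner sides 44 mm from the middle. At +x the fixed jaw (x 111 to 133 mm, 116 mm wide, 58 mm high) and a spring barrel to x = 203 mm, 48 mm high. Origin: underside, middle line; the open end is -x, to which the slide is pulled.
- slide (a joint): Travel of the aluminium slide along the clamp's -x, m: 0 = shut (rest), stop at 0.080. A spring draws it back: 150 N/m x (travel + 0.030 m), 4.5 N at rest, 16.5 N at the stop, plus 0.5 N friction. Slide 0.4 kg, 70 mm long, 86 mm wide, top 33 mm above the bench; jaw lip at its +x end 12 mm thick, 55 mm high. The mark asks for 0.038 to 0.062.
- slide_bar (a point): Middle of the slide's black pull bar: a round bar 14 mm thick, 90 mm long along the clamp's y, its centre 85 mm above the bench, on two posts 10 mm thick and 74 mm apart (64 mm free between them, 45 mm free below the bar). At travel 0 at x = +50 mm in the clamp's frame. Axes as the clamp's. It moves with the slide.
- slide_pointer (a point): End of the slide's pointer, a dark steel bar 6 mm wide that sticks out 17 mm to the clamp's -y side above the broad flat rail. At travel 0 at x = +60, y = -60 mm in the clamp's frame. It moves with the slide.
- mark_line (a point): Inner end of the index line, a dark bar 6 mm wide and 14 mm long on a brass clip (24 x 18 mm) set on the clamp's broad -y rail. Fixed; its place along the rail differs from job to job. Axes as the clamp's. The slide is at the mark when the pointer's x equals this point's x in the clamp's frame (the two bars then meet end to end).
- large_block: Bystander: steel setting block 40 x 40 x 70 mm, standing on the bench. Origin: centre of the underside.
- small_block: Bystander: steel setting block 20 x 20 x 70 mm, in its own slot. Origin: centre of the underside.
- spanner: Bystander: steel spanner 170 mm long, lying on the bench; its length is along x.
- screwdriver: Bystander: screwdriver 200 mm long, lying on the bench; its length is along x.
- tape_roll: Bystander: roll of tape 100 mm across, 24 mm high, lying flat. Origin: centre of the underside.
- flask: Bystander: steel flask 68 mm across, 230 mm tall, standing. Origin: centre of the underside.
- grinding_disc: Bystander: grinding disc 110 mm across, 7 mm thick, lying flat. Origin: centre of the underside.

How it is judged:
On the way, in this order (a step that is already met when the one before it is completed fails the run):
1. the setting block stands fully down in its own slot and is released (horizontal distance between medium_block and medium_slot_floor below 0.005 m and z of medium_block in the frame of medium_slot_floor below 0.003 m and angle between medium_block's own z axis and vertical below 0.1 rad and contact force between the fingers and medium_block below 0.2 N and linear speed of medium_block below 0.02 m/s), for 0.2 s.
2. the slide is pulled out to the mark (x of slide_pointer in the frame of mark_line between -0.005 and 0.005 m), for 0.1 s.
At the end, for the whole second after the job is handed in: The setting block stands in its own slot: within 5 mm of the middle, at most 3 mm above the floor of the pocket, upright within 0.1 rad, not touched and at rest. The fingers still hold the slide against its spring (more than 2 N), standing still with its pointer within 5 mm of the mark's line (all of step 1 and all of step 2 and contact force between the fingers and slide above 2 N and velocity of joint slide between -0.01 and 0.01 m/s); the arm keeps its last pose, push and grip.
It fails at once if a bystander is shifted by more than 25 mm (distance of any of large_block, small_block, spanner, screwdriver, tape_roll, flask, grinding_disc from where it was at the start of the episode above 0.025 m).
It fails at once if the setting block is tipped over (angle between medium_block's own z axis and vertical above 0.6 rad).
It also fails if it takes over 59 s, if anything falls off the work surface, if the arm or the gripper's body presses on something with over 40 N, if the wrist force passes 120 N, or if a joint passes its speed limit or range.

### The arm

A 6-joint arm with a two-finger parallel gripper is mounted at the origin on the work surface. World frame = base frame: x ahead of the robot, y to its left, z up, the work surface at z = 0. Lengths are in m, angles in rad, forces in N, time in s.
With the tool pointing down it reaches from about 0.375 to 0.975 m from the base axis. Payload 3.8 kg.
Tool frame: the origin (TCP) lies midway between the tips of the shut fingers; the grasp point (between the pads) lies 19 mm behind it; z points along the fingers, y is the line along which they close (so a half turn about z gives the same grasp; the last joint's range is limited). The gripper opens to 85 mm and grips with 20 to 120 N. Pads are 22 mm wide; open, the fingers measure 114 mm over their backs; the gripper's body (76 mm by 85 mm) begins 54 mm behind the grasp point. The pads swing forward as they close: fully open they stand 13 mm farther back than shut.
Start: joints at [1.181, 0.264, 1.604, -0, 1.274, -0.037], TCP at [0.233, 0.633, 0.231] pointing down, gripper open.
Joint ranges: [-2.63, 2.63], [-0.94, 2.18], [0.31, 2.57], [-1.31, 4.45], [0, 2.66], [-2.55, 2.55]. Speed limits (rad/s): [2.57, 2.57, 3.14, 3.14, 3.14, 3.14].

### API

Orientations are given as a rotation vector (axis times angle).
In Python, from workcell import bot gives the robot as it stands.
- The arm moves only by the tool step_arm, never from a script. Its argument "motion" is a list of rows, each a list of 5 numbers: the finger opening in cm, from 0 to 8.54, then the shift along the tool's x, y, z in cm, then the turn about the tool's z in degrees. In form: [[claw, dx, dy, dz, twist], ...]. A call has 1 to 20 rows; each row is the pose to reach, as a shift and turn from the pose commanded when the call began, along the tool's axes at that moment; what a row does not reach only later rows make up. A row lasts 1/10 s, in which the tool goes at most 50 mm and 8.59 degrees, less where a joint would pass 70% of its speed; a pose out of reach is approached as far as the arm can. A call with a gripper value outside its range is refused whole. The fingers move at their own pace and stop on an object; "force" is the grip in N (left out, the last holds). Time passes only in rows, so rows that repeat a pose let the fingers close. It gives the time, the measured TCP pose, the force, the opening and the grip force at its end, in the units of the state.
- bot.read_state(): the state, without advancing time (a new reading comes with each control period).
- bot.read_camera(name): name is "side" or "top"; returns (picture, depth): 480x640x3 uint8, red, green, blue; 480x640 float32, m along the optical axis (not along the pixel's ray), 0 where there is no reading.
- bot.calibration(name): a dict with "mtx" (3x3 intrinsics, pixels), "origin" and "orientation" of the camera in the world. Camera axes: x right, y up, looking along -z (the intrinsics and any distortion apply to the point x, -y, -z); pixel columns grow to the right and rows downward; lengths in m; the calibration is good to about 2 mm. A picture is of the moment at which its call begins. calibration takes no time and is no camera call.
- bot.finish_job(): hands the job in; it is judged then, once.
The state is a dict: "time": time; "q": joint angles; "joint_vel": joint speeds; "joint_torque": joint torques, N m; "tool_pos": TCP position; "tcp_rot": TCP orientation; "wrist_force": force on the tool from outside, world axes, zero at the start; "torque": the same for the moment, N m; "width": opening from 0.0 (shut) to 1.0 (fully open); "grip_force": force on a finger pad.
Only numpy, scipy, OpenCV 4.12 (cv2) and the standard library are available. Lean on these libraries where they do the work, as an engineer would, in place of code of your own. Each camera call takes 0.05 s, during which the arm holds its last target. There are 200 camera calls.

## Working session

There is one attempt and no reset: what is moved stays moved. The work goes in short steps, Python scripts to look and compute and a tool call to move; the robot and the scene stay as the last step left them, time stands still between calls to the robot, and variables do not carry over. Pictures are saved under pics/ and viewed, at most 10 in all, crops included, and the job is handed in when it is done.

Besides the shell and the picture viewer there is one more tool, called after "Call:" by a JSON object that holds its "method" and its "body". step_arm: Moves the arm, as the interface text tells. Its arguments: {"type":"object","properties":{"motion":{"type":"array","items":{"type":"array","items":{"type":"number"}}},"force":{"type":"number"}},"required":["motion"]}

```bash
mkdir -p pics && cat > h.py <<'E'
import numpy as np, cv2
from workcell import bot
def shot(n,f=None):
    p,d=bot.read_camera(n)
    if f: cv2.imwrite('pics/'+f,cv2.cvtColor(p,cv2.COLOR_RGB2BGR))
    return p,d
def cam(n):
    c=bot.calibration(n); o=np.array(c['origin'],float); r=np.array(c['orientation'],float)
    R=cv2.Rodrigues(r)[0] if r.size==3 else r
    return np.array(c['mtx'],float),o,R,c
def rays(n,uv):
    K,o,R,c=cam(n); uv=np.atleast_2d(np.array(uv,float))
    x=cv2.undistortPoints(uv[:,None],K,np.array(c.get('dist',np.zeros(5)),float))[:,0]
    return o,np.c_[x[:,0],-x[:,1],-np.ones(len(x))]@R.T
def onplane(n,uv,z):
    o,d=rays(n,uv); return o+d*((z-o[2])/d[:,2])[:,None]
def cloud(n,depth):
    v,u=np.mgrid[:480,:640]; o,d=rays(n,np.c_[u.ravel(),v.ravel()])
    P=o+d*depth.ravel()[:,None]; P[depth.ravel()<=0]=np.nan
    return P.reshape(480,640,3)
E
python3 - <<'E'
from h import *
for n in('top','side'):
    p,d=shot(n,n+'0.png'); np.savez(n+'0.npz',p=p,d=d); print(bot.calibration(n))
print(bot.read_state())
E
```

```text
{'mtx': array([[497.91578938,   0.        , 313.72011252],
       [  0.        , 497.91578938, 246.27337431],
       [  0.        ,   0.        ,   1.        ]]), 'origin': array([ 0.48451556, -0.02670296,  1.25519175]), 'orientation': array([ 0.0840288 , -0.07390076, -1.59456718])}
{'mtx': array([[504.4283619 ,   0.        , 315.23754308],
       [  0.        , 504.4283619 , 240.15171262],
       [  0.        ,   0.        ,   1.        ]]), 'origin': array([ 0.20233708, -0.92586456,  0.82525017]), 'orientation': array([ 0.90236075, -0.21018848, -0.37026049])}
{'time': 0.1, 'q': array([ 1.18108074e+00,  2.64679569e-01,  1.60525992e+00, -3.15992731e-06,
        1.27371028e+00, -3.69016576e-02]), 'joint_vel': array([-0.00134803, -0.00148993, -0.00383523, -0.00027504,  0.00025114,
        0.00153529]), 'joint_torque': array([ 1.51896129e-03, -5.16700244e+01, -3.68596745e+01, -9.18831552e-05,
        6.22410531e-03, -4.85389921e-05]), 'tool_pos': array([0.23298683, 0.6327974 , 0.23007321]), 'tcp_rot': array([-0.55125128, -3.0924099 ,  0.00315864]), 'wrist_force': array([ 0.55902218,  0.89907355, -0.95391294]), 'torque': array([ 0.02754094,  0.02405811, -0.02307692]), 'grip_force': 0.0, 'width': 0.9988738097920774}
```

View pics/top0.png

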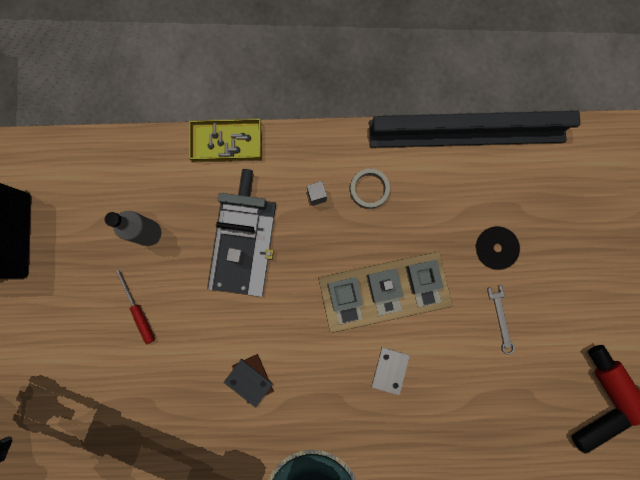

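View pics/side0.png

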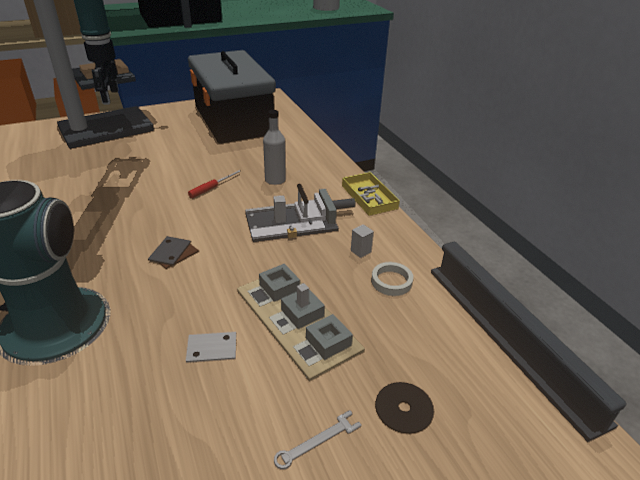

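The top view shows the clamp around (242,245) with the block at (234,255). The slots are at (345,293), (386,286, with the small block) and (426,277). I'll crop in closer and measure.

```bash
python3 - <<'E'
from h import *
z=np.load('top0.npz'); p,d=z['p'],z['d']
a=cv2.resize(p[160:310,195:295],None,fx=4,fy=4,interpolation=cv2.INTER_CUBIC)
b=cv2.resize(p[245:335,315:455],None,fx=2.8,fy=2.8,interpolation=cv2.INTER_CUBIC)
c=np.zeros((600,800,3),np.uint8);c[:,:400]=a;c[:b.shape[0],400:400+b.shape[1]]=b[:,:400]
cv2.imwrite('pics/crop0.png',c[:,:,::-1])
P=cloud('top',d)
for n,uv in dict(block=(234,255),bed=(235,280),bench=(300,240),slotL=(331,296),slotR=(412,283),Lpocket=(345,293),Rpocket=(426,277),bar=(236,228)).items():
    print(n,P[uv[1],uv[0]].round(4))
E
```

```text
block [0.5863 0.1679 0.0858]
bed [0.53   0.1779 0.014 ]
bench [6.276e-01 1.420e-02 6.000e-04]
slotL [ 0.4844 -0.0591  0.0479]
slotR [ 0.5109 -0.2566  0.0426]
Lpocket [ 0.4909 -0.0943  0.026 ]
Rpocket [ 0.5252 -0.2951  0.0244]
bar [0.6498 0.1618 0.0906]
```

View pics/crop0.png

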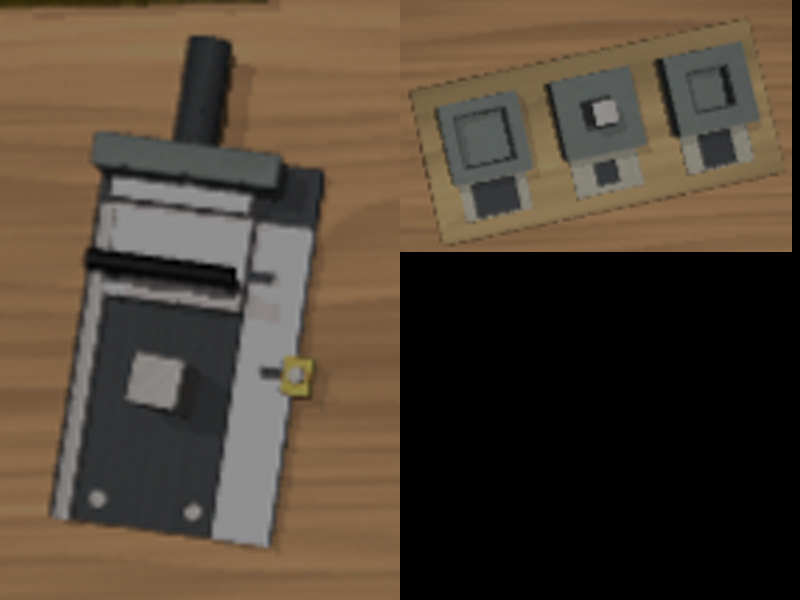

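The right slot at (426,277) is the medium one. Its pocket and label patch are smaller than those of the left slot, and the middle slot holds the small block. The pointer is at about crop (262,278) and the mark line at (270,373). Next I'll take precise measurements.

```bash
python3 - <<'E'
from h import *
z=np.load('top0.npz'); p,d=z['p'],z['d']; P=cloud('top',d); Z=P[...,2]
g=p.astype(int).sum(2)/3; sat=p.max(2).astype(int)-p.min(2)
def box(m,u0,u1,v0,v1):
    o=np.zeros_like(m);o[v0:v1,u0:u1]=m[v0:v1,u0:u1];return o.astype(np.uint8)
def rect(m,zz,name):
    n,l,s,c=cv2.connectedComponentsWithStats(m); i=1+s[1:,4].argmax(); m=(l==i).astype(np.uint8)
    cs,_=cv2.findContours(m,cv2.RETR_EXTERNAL,cv2.CHAIN_APPROX_NONE); cc=max(cs,key=len)[:,0]
    W=onplane('top',cc,zz)[:,:2]*1000
    (cx,cy),(w,h),a=cv2.minAreaRect(W.astype(np.float32))
    M=onplane('top',np.argwhere(m)[:,::-1],zz)[:,:2].mean(0)*1000
    print(name,'c',round(cx,1),round(cy,1),'size',round(w,1),round(h,1),'ang',round(a,1),'centroid',M.round(1),'npx',m.sum())
print('gray block',g[255,234],g[262,242],g[283,412],g[290,409], g[280,416])
rect(box((g>120)&(sat<30)&(Z>0.06),222,248,243,270),.082,'block')
for nm,u0,u1,v0,v1 in(('R',400,446,258,296),('L',326,366,275,316),('M',366,408,265,308)):
    gg=np.median(g[v0:v1,u0:u1][(Z[v0:v1,u0:u1]>.04)&(Z[v0:v1,u0:u1]<.055)])
    m=box((Z>.038)&(Z<.056)&(abs(g-gg)<25)&(sat<30),u0,u1,v0,v1); rect(m,.047,'slot'+nm)
# rack
hsv=cv2.cvtColor(p,cv2.COLOR_RGB2HSV)
# bar
rect(box((g<35)&(Z>.07),210,262,215,240),.088,'bar')
# marks
rect(box((hsv[...,1]>110)&(hsv[...,0]>20)&(hsv[...,0]<35)&(p[...,0]>110),260,278,245,265),.022,'brass')
rect(box((g<110)&(sat<40),258,264,250,257),.022,'line')
rect(box((g<110)&(sat<40),257,264,225,233),.03,'pointer')
# bed dark
rect(box((g<75)&(Z<.02),205,262,232,300),.012,'beddark')
print(g[225:262,262].astype(int)); print(g[252:256,255:272].astype(int)); print(g[227:232,252:272].astype(int))
print(Z[227:232,252:268].round(3)); print(Z[252:256,256:272].round(3))
E
```

```text
gray block 134.33333333333334 34.0 33.0 100.66666666666667 91.0
block c 587.1 170.6 size 27.6 26.9 ang 77.2 centroid [587.3 170.5] npx 131
slotR c 525.6 -289.7 size 69.9 69.4 ang 10.6 centroid [ 525.4 -289.5] npx 618
slotL c 488.5 -92.6 size 69.9 70.1 ang 10.6 centroid [488.2 -92.4] npx 483
slotM c 507.1 -191.3 size 70.0 69.1 ang 10.6 centroid [ 507.  -191.2] npx 700
bar c 652.8 164.8 size 87.9 13.6 ang 80.7 centroid [652.9 164.4] npx 206
brass c 585.9 92.7 size 12.5 7.5 ang 88.5 centroid [585.3  92.4] npx 19
line c 595.1 110.0 size 7.5 5.0 ang 88.5 centroid [595.1 110. ] npx 12
pointer c 658.1 111.9 size 15.0 12.5 ang 88.5 centroid [655.6 113.4] npx 24
beddark c 570.5 181.6 size 89.6 143.3 ang 80.9 centroid [568.4 181.9] npx 1754
[143 143 134  85  51  67 114 143 143 143 141 135 135 134 134 137 144 143
 144 143 143 143 143 143 143 143 130  57  54  85 139 144 144 144 143 144
 143]
[[143 143 143 143 126  75  52  57  59  68  86 107 123 136 137  98 105]
 [143 143 144 143 130  77  53  54  54  51  71 110 131 137 137 105 103]
 [143 144 143 143 143 103  85  85  84  79  87 115 127 135 129 108
[... 714 characters left out ...]
0.091 0.033 0.036 0.029 0.03  0.031 0.026 0.024 0.028 0.027 0.022
  0.021 0.022 0.022 0.016]
 [0.091 0.087 0.035 0.036 0.023 0.024 0.024 0.026 0.031 0.031 0.029 0.019
  0.023 0.026 0.016 0.019]
 [0.093 0.083 0.041 0.033 0.02  0.023 0.024 0.025 0.02  0.022 0.023 0.021
  0.021 0.021 0.02  0.021]]
[[0.023 0.02  0.019 0.021 0.028 0.024 0.029 0.027 0.024 0.023 0.033 0.037
  0.039 0.035 0.028 0.028]
 [0.021 0.021 0.016 0.018 0.027 0.025 0.029 0.028 0.029 0.027 0.032 0.034
  0.036 0.034 0.037 0.028]
 [0.021 0.023 0.021 0.021 0.02  0.029 0.026 0.025 0.026 0.027 0.027 0.034
  0.04  0.037 0.036 0.028]
 [0.02  0.024 0.018 0.021 0.019 0.019 0.021 0.017 0.021 0.028 0.025 0.039
  0.041 0.038 0.033 0.023]]
```

```bash
python3 - <<'E'
from h import *
z=np.load('top0.npz'); p,d=z['p'],z['d']; g=p.astype(float).mean(2)
ex=np.array([np.cos(np.radians(-9.3)),np.sin(np.radians(-9.3))]); ey=np.array([-ex[1],ex[0]])
def dark(u0,u1,v0,v1):
    w=np.clip(143-g[v0:v1,u0:u1],0,None); w[w<25]=0; v,u=np.mgrid[v0:v1,u0:u1]
    return (u*w).sum()/w.sum(),(v*w).sum()/w.sum()
a=dark(258,262,225,234); b=dark(261,264,249,258)
A=onplane('top',a,.028)[0]*1000;B=onplane('top',b,.028)[0]*1000
print(a,b,A,B,'travel',(A-B)[:2]@ex,'dy',(A-B)[:2]@ey)
# side view
s=np.load('side0.npz'); q,ds=s['p'],s['d']; S=cloud('side',ds); Zs=S[...,2]
def fit(m,S,zz,nm,cam='side'):
    n,l,st,c=cv2.connectedComponentsWithStats(m.astype(np.uint8)); i=1+st[1:,4].argmax(); m=(l==i).astype(np.uint8)
    cs,_=cv2.findContours(m,cv2.RETR_EXTERNAL,cv2.CHAIN_APPROX_NONE); W=onplane(cam,max(cs,key=len)[:,0],zz)[:,:2]*1000
    print(nm,cv2.minAreaRect(W.astype(np.float32)),m.sum())
gs=q.astype(float).mean(2)
for nm,c in(('R',(525,-290)),('M',(507,-191)),('L',(488,-92.5))):
    m=(np.hypot(S[...,0]*1000-c[0],S[...,1]*1000-c[1])<56)&(Zs>.038)&(Zs<.056)
    t=np.median(gs[m]); fit(m&(abs(gs-t)<18),S,.047,nm)
m=(np.hypot(S[...,0]*1000-587,S[...,1]*1000-170)<30)&(Zs>.072); print(np.median(gs[m]),m.sum())
ys,xs=np.where(m); print(xs.min(),xs.max(),ys.min(),ys.max())
fit(m&(gs>np.median(gs[m])),S,.082,'block')
c=np.zeros((600,800,3),np.uint8)
c[:320,:480]=cv2.resize(q[180:244,240:336],None,fx=5,fy=5,interpolation=cv2.INTER_CUBIC)
c[320:600,:400]=cv2.resize(q[300:370,270:370],None,fx=4,fy=4,interpolation=cv2.INTER_CUBIC)
cv2.imwrite('pics/crop1.png',c[:,:,::-1])
E
```

```text
(np.float64(259.4111221449851), np.float64(228.8086726249586)) (np.float64(261.9900047596383), np.float64(252.87720133269872)) [655.10411384 113.64675335  28.        ] [594.83926913 108.09642639  28.        ] travel 58.575752452536705 dy 15.21640107733223
R ((530.7733764648438, -287.38201904296875), (69.280517578125, 69.28766632080078), 9.895055770874023) 622
M ((512.4072875976562, -189.36346435546875), (69.47225189208984, 68.84323120117188), 10.460580825805664) 489
L ((493.4276123046875, -91.15080261230469), (68.49988555908203, 69.13339233398438), 11.158440589904785) 345
142.83333333333334 104
274 285 196 205
block ((591.4522094726562, 171.8572998046875), (25.212818145751953, 27.470558166503906), 68.59539031982422) 52
```

View pics/crop1.png

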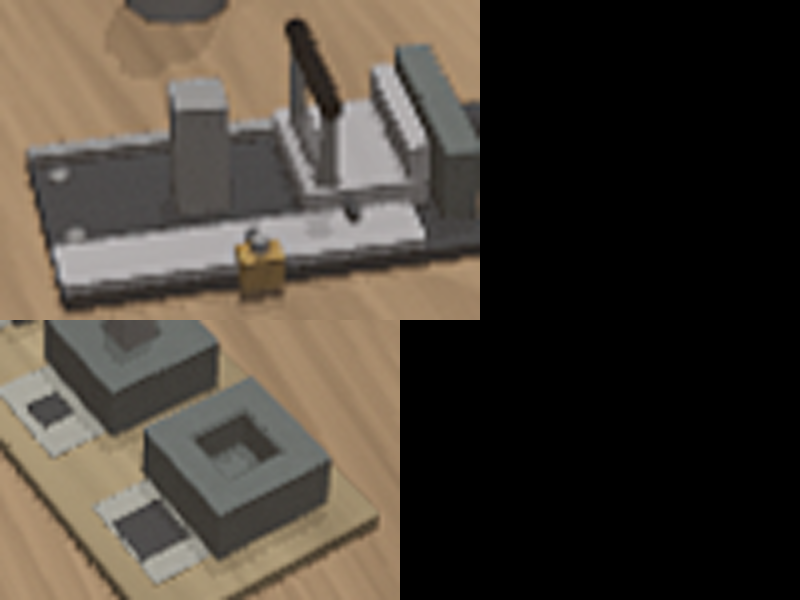

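The two cameras differ by a constant offset of about (5, 2) mm. They agree on the block-to-slot vector within 1 mm. I'll use the mean and check it at hover.

Call:
{"method": "step_arm", "body": {"motion": [[8.5,-49.4,-31.0,-6,-10.9],[8.5,-49.4,-31.0,-6,-10.9],[8.5,-49.4,-31.0,-6,-10.9],[8.5,-49.4,-31.0,-6,-10.9],[8.5,-49.4,-31.0,-6,-10.9],[8.5,-49.4,-31.0,-6,-10.9],[8.5,-49.4,-31.0,-6,-10.9],[8.5,-49.4,-31.0,-6,-10.9],[8.5,-49.4,-31.0,-6,-10.9],[8.5,-49.4,-31.0,-6,-10.9],[8.5,-49.4,-31.0,-6,-10.9],[8.5,-49.4,-31.0,-6,-10.9],[8.5,-49.4,-31.0,-6,-10.9],[8.5,-49.4,-31.0,-6,-10.9],[8.5,-49.4,-31.0,-6,-10.9],[8.5,-49.4,-31.0,-6,-10.9],[8.5,-49.4,-31.0,-6,-10.9],[8.5,-49.4,-31.0,-6,-10.9]], "force": 40}}

```text
time: 1.9
tool_pos: [0.5892, 0.1727, 0.2913]
tcp_rot: [-0.253, -3.131, -0.0]
wrist_force: [-0.5, -0.1, 0.0]
width: 0.992
grip_force: 0.0
```

Call:
{"method": "step_arm", "body": {"motion": [[8.5,0,-0.1,4,0],[8.5,0,-0.1,8,0],[8.5,0,-0.1,12,0],[8.5,0,-0.1,15,0],[8.5,0,-0.1,17.5,0],[8.5,0,-0.1,19.5,0],[8.5,0,-0.1,21.5,0],[8.5,0,-0.1,23,0],[8.5,0,-0.1,24,0],[8.5,0,-0.1,24.8,0],[8.5,0,-0.1,24.8,0],[8.5,0,-0.1,24.8,0]]}}

```text
time: 3.1
tool_pos: [0.5901, 0.171, 0.0439]
tcp_rot: [0.255, 3.13, 0.0]
wrist_force: [-0.8, -0.6, -0.1]
width: 0.997
grip_force: 0.0
```

```bash
python3 - <<'E'
from h import *
s=bot.read_state(); print(s['tool_pos'],s['wrist_force'])
q,ds=shot('side'); p,_=shot('top')
c=np.zeros((480,800,3),np.uint8)
c[:,:400]=cv2.resize(q[140:260,230:330],None,fx=4,fy=4,interpolation=cv2.INTER_CUBIC)
c[:,400:]=cv2.resize(p[180:300,180:280],None,fx=4,fy=4,interpolation=cv2.INTER_CUBIC)
cv2.imwrite('pics/g1.png',c[:,:,::-1])
E
```

```text
[0.59006811 0.17098818 0.04388357] [-0.81431844 -0.58395815 -0.09492217]
```

View pics/g1.png

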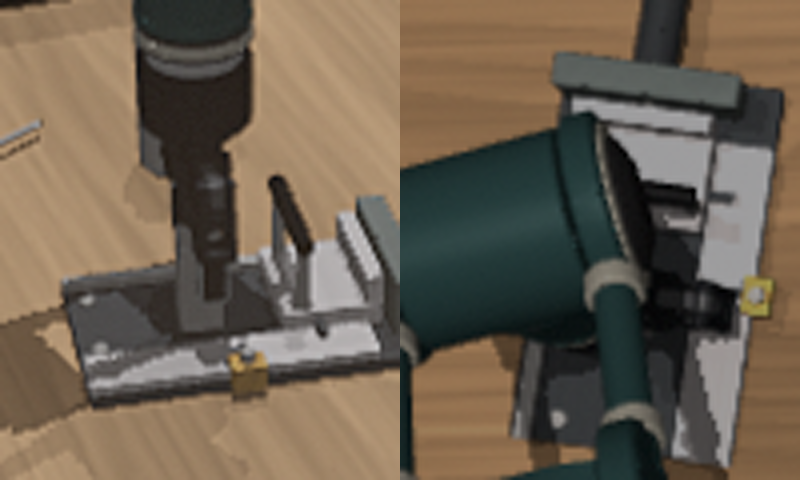

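The open fingers straddle the block, with the near finger at about (215,250) in the crop. I'll close and lift.

Call:
{"method": "step_arm", "body": {"motion": [[2.5,0,0,0,0],[2.5,0,0,0,0],[2.5,0,0,0,0],[2.5,0,0,0,0],[2.5,0,0,0,0],[2.5,0,0,0,0],[2.5,0,0,0,0],[2.5,0,0,0,0],[2.5,0,0,0,0],[2.5,0,0,0,0],[2.5,0,0,0,0],[2.5,0,0,0,0]], "force": 50}}

```text
time: 4.4
tool_pos: [0.5898, 0.1709, 0.0436]
tcp_rot: [0.255, 3.131, 0.0]
wrist_force: [-0.4, -0.5, 5.4]
width: 0.348
grip_force: 49.1
```

Call:
{"method": "step_arm", "body": {"motion": [[2.5,0,0,-2,0],[2.5,0,0,-5,0],[2.5,0,0,-8,0],[2.5,0,0,-10,0],[2.5,-0.1,-3,-11,5],[2.5,-0.2,-7,-11,11],[2.5,-0.3,-11,-11,17],[2.5,-0.5,-15,-11,23],[2.5,-0.6,-19,-11,29],[2.5,-0.7,-23,-11,35],[2.5,-0.8,-27,-11,41],[2.5,-0.9,-31,-11,47],[2.5,-1.0,-35,-11,53],[2.5,-1.2,-39,-11,59],[2.5,-1.3,-43,-11,65],[2.5,-1.4,-46.4,-11,70.1],[2.5,-1.4,-46.4,-9,70.1],[2.5,-1.4,-46.4,-7,70.1],[2.5,-1.4,-46.4,-6,70.1],[2.5,-1.4,-46.4,-6,70.1]]}}

```text
time: 6.4
tool_pos: [0.5254, -0.2876, 0.0994]
tcp_rot: [-2.002, -2.411, 0.002]
wrist_force: [-0.3, 0.3, -4.3]
width: 0.348
grip_force: 49.0
```

```bash
python3 - <<'E'
from h import *
s=bot.read_state(); print(s['tool_pos'],s['tcp_rot'],s['wrist_force'],s['width'],s['grip_force'])
q,ds=shot('side'); p,d=shot('top'); np.savez('h.npz',q=q,ds=ds,p=p,d=d)
c=np.zeros((480,800,3),np.uint8)
c[:,:400]=cv2.resize(q[250:370,260:360],None,fx=4,fy=4,interpolation=cv2.INTER_CUBIC)
c[:,400:]=cv2.resize(p[220:340,380:480],None,fx=4,fy=4,interpolation=cv2.INTER_CUBIC)
cv2.imwrite('pics/h1.png',c[:,:,::-1])
E
```

```text
[ 0.52541729 -0.2876436   0.09935353] [-2.00224614e+00 -2.41111268e+00  1.87956480e-03] [-0.26950871  0.29828109 -4.28716557] 0.3482751221579778 48.953386545181274
```

View pics/h1.png

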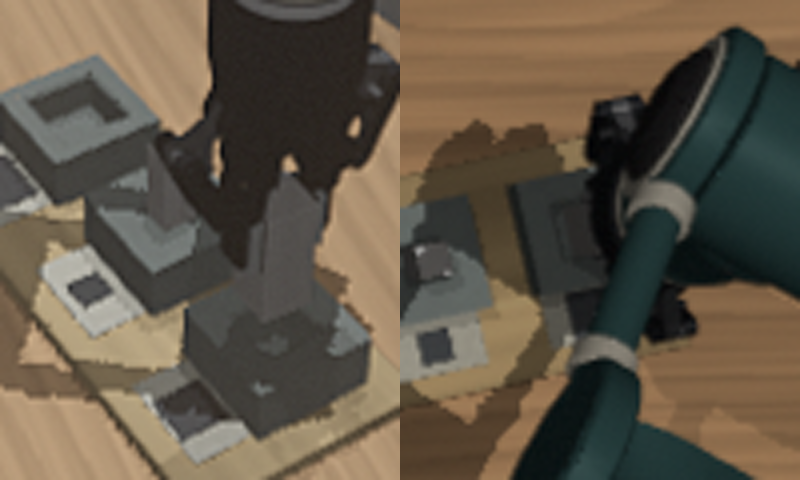

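```bash
cat > rel.py <<'E'
from h import *
q,ds=shot('side')
s=bot.read_state(); t=np.array(s['tool_pos'])*1000; print('tcp',t.round(1),s['tcp_rot'])
y=np.radians(10.6); ux=np.array([np.cos(y),np.sin(y)]); uy=np.array([-ux[1],ux[0]])
S=cloud('side',ds)*1000; S0=cloud('side',np.load('side0.npz')['d'])*1000
c0=np.array([530.8,-287.4]) # slot centre in side-camera frame
def loc(S): D=S[...,:2]-c0; return D@ux,D@uy,S[...,2]
X,Y,Z=loc(S0); m=(Z>18)&(Z<42)&(abs(X)<25)&(abs(Y+35)<8); print('slot -y face',np.median(Y[m]),np.mean(Y[m]),m.sum())
m=(Z>18)&(Z<42)&(abs(Y)<25)&(abs(X+35)<8); print('slot -x face',np.median(X[m]),m.sum())
zb=t[2]-31.6; X,Y,Z=loc(S)
m=(Z>zb+6)&(Z<zb+45)&(abs(X)<10)&(abs(Y+15)<9); print('block -y face',np.median(Y[m]),np.mean(Y[m]),m.sum())
# silhouette of the block just under the fingers, above slot: bearings
mm=(Z>zb+6)&(Z<zb+28)&(abs(X)<24)&(abs(Y)<24)
K,o,R,_=cam('side'); e=np.array([-np.sin(1),0]) 
def lat(pix):  # lateral offset of each ray's vertical plane at c0
    o,d=rays('side',pix); v=c0-o[:2]*1000; L=np.linalg.norm(v); b=np.arctan2(d[:,1],d[:,0])-np.arctan2(v[1],v[0]); return np.tan(b)*L
rows=[]
for r in range(480):
    u=np.where(mm[r])[0]
    if len(u)>8: rows.append(np.r_[r,u.min(),u.max(),lat([[u.min()-.5,r],[u.max()+.5,r]])])
rows=np.array(rows); print(rows.round(1))
v=c0-o[:2]*1000; a=np.arctan2(v[1],v[0])-y; half=15*(abs(np.cos(a))+abs(np.sin(a)))
print('lateral dir in slot axes',-np.sin(a),np.cos(a),'halfwidth expected',half,'median mid',np.median(rows[:,3:],0))
E
python3 rel.py
```

```text
tcp [ 528.6 -289.2  103.7] [2.00597264e+00 2.41706024e+00 5.00687443e-05]
slot -y face -36.153859280204955 -36.20659743679076 139
slot -x face -35.63513358298837 112
block -y face -15.98408857826353 -16.04415325699872 113
[[318.  320.  339.   20.4 -20. ]
 [319.  320.  339.   20.3 -20.1]
 [320.  321.  338.   18.2 -18.3]
 [321.  322.  339.   16.  -20.4]
 [322.  322.  339.   15.9 -20.6]
 [323.  324.  337.   11.8 -16.7]
 [324.  324.  333.   11.7  -8.7]
 [325.  325.  333.    9.5  -8.8]]
lateral dir in slot axes -0.789899304806507 0.6132365679460063 halfwidth expected 21.0470380912877 median mid [ 15.99002306 -19.13661621]
```

The block sits within about 0.5 mm of the slot centre: the -y faces differ by 0.2 mm and the silhouette midpoint is at 0.2 mm. I'll descend gently.

Call:
{"method": "step_arm", "body": {"motion": [[2.5,0,0,1,0],[2.5,0,0,1.8,0],[2.5,0,0,2.2,0],[2.5,0,0,2.6,0],[2.5,0,0,3.0,0],[2.5,0,0,3.3,0],[2.5,0,0,3.6,0],[2.5,0,0,3.9,0],[2.5,0,0,4.2,0],[2.5,0,0,4.5,0],[2.5,0,0,4.8,0],[2.5,0,0,4.8,0],[2.5,0,0,4.8,0]]}}

```text
time: 7.85
tool_pos: [0.5282, -0.2893, 0.0552]
tcp_rot: [-2.007, -2.417, 0.0]
wrist_force: [-0.4, -0.3, -4.9]
width: 0.348
grip_force: 49.1
```

Call:
{"method": "step_arm", "body": {"motion": [[2.5,0,0,0.1,0],[2.5,0,0,0.2,0],[2.5,0,0,0.2,0],[2.5,0,0,0.2,0]]}}

```text
time: 8.25
tool_pos: [0.5285, -0.2895, 0.0537]
tcp_rot: [2.007, 2.416, 0.0]
wrist_force: [-0.2, -0.5, -2.7]
width: 0.349
grip_force: 49.1
```

The block is touching the floor. I'll release it, let the fingers open and rise.

Call:
{"method": "step_arm", "body": {"motion": [[6.5,0,0,0,0],[6.5,0,0,0,0],[6.5,0,0,0,0],[6.5,0,0,0,0],[6.5,0,0,0,0],[6.5,0,0,0,0],[6.5,0,0,-1,0],[6.5,0,0,-3,0],[6.5,0,0,-6,0],[6.5,0,0,-10,0],[6.5,0,0,-13,0],[6.5,0,0,-13,0],[6.5,0,0,-13,0]]}}

```text
time: 9.55
tool_pos: [0.5289, -0.2897, 0.1851]
tcp_rot: [2.005, 2.415, 0.001]
wrist_force: [0.8, -0.5, -0.8]
width: 0.757
grip_force: 0.0
```

```bash
python3 - <<'E'
from h import *
s=bot.read_state(); print(s['tool_pos'],s['tcp_rot'],s['width'])
q,ds=shot('side'); S=cloud('side',ds)*1000
D=S[...,:2]-[530.8,-287.4]; Z=S[...,2]; r=np.hypot(D[...,0],D[...,1]); g=q.astype(float).mean(2)
m=(r<24)&(Z>60)&(Z<110); zz=Z[m]; print('top z pct',np.percentile(zz,[50,80,90,95,99]))
t=(r<24)&(Z>86)&(Z<98)&(g>90); print('top pts',t.sum(),np.median(Z[t]),S[t].mean(0))
cv2.imwrite('pics/p1.png',cv2.resize(q[220:380,240:440],None,fx=3,fy=3,interpolation=cv2.INTER_CUBIC)[:,:,::-1])
E
```

```text
[ 0.52894839 -0.28973328  0.18509575] [2.00509283e+00 2.41456532e+00 6.86647975e-04] 0.7574138137245
top z pct [87.62550439 93.00882538 93.6322578  94.28155271 95.32128036]
top pts 152 92.95440438828845 [ 530.54550546 -289.63258034   92.81821444]
```

View pics/p1.png

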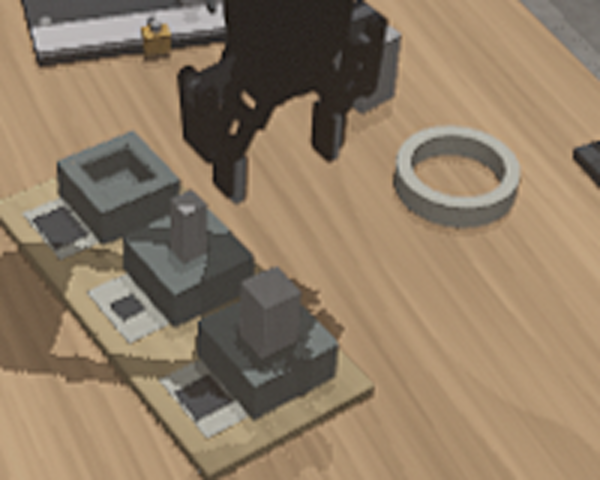

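The block is seated at (270,310), with its top at about 93 mm against 92 mm expected. Now I'll move over the pull bar.

Call:
{"method": "step_arm", "body": {"motion": [[5.5,4,2,0,2],[5.5,8,4,0,4],[5.5,12,6,0,6],[5.5,16,8,0,8],[5.5,20,9.8,0,10],[5.5,24,11.8,0,12],[5.5,28,13.8,0,14],[5.5,32,15.8,0,16],[5.5,36,17.7,0,18],[5.5,40,19.7,0,19.9],[5.5,42.4,20.8,0,19.9],[5.5,42.4,20.8,0,19.9],[5.5,42.4,20.8,0,19.9],[5.5,42.4,20.8,0,19.9]]}}

```text
time: 11.0
tool_pos: [0.6538, 0.1646, 0.1817]
tcp_rot: [-2.394, -2.032, 0.004]
wrist_force: [0.3, -1.0, 1.0]
width: 0.636
grip_force: 0.0
```

```bash
python3 - <<'E'
from h import *
q,ds=shot('side'); s=bot.read_state(); print(s['tool_pos'],s['tcp_rot'])
S=cloud('side',ds)*1000; g=q.astype(float).mean(2); Z=S[...,2]
m=(g<50)&(Z>78)&(Z<96)&(np.hypot(S[...,0]-657,S[...,1]-166)<60); P=S[m]; print(m.sum(),P.mean(0),P.min(0),P.max(0))
E
```

```text
[0.65404511 0.16433629 0.18220469] [-2.39509672 -2.0319669   0.0031903 ]
84 [654.83370281 160.2409704   90.93294843] [645.0595341  118.08104795  81.85470827] [666.8157502  216.42328977  95.32022699]
```

Call:
{"method": "step_arm", "body": {"motion": [[5.5,0,0,3,0],[5.5,0,0,5.5,0],[5.5,0,0,7.5,0],[5.5,0,0,9,0],[5.5,0,0,10.2,0],[5.5,0,0,11.2,0],[5.5,0,0,11.9,0],[5.5,0,0,11.9,0],[5.5,0,0,11.9,0]]}}

```text
time: 11.95
tool_pos: [0.6553, 0.1659, 0.0648]
tcp_rot: [2.394, 2.034, 0.001]
wrist_force: [-0.5, -0.2, -0.4]
width: 0.643
grip_force: 0.0
```

Call:
{"method": "step_arm", "body": {"motion": [[0.8,0,0,0,0],[0.8,0,0,0,0],[0.8,0,0,0,0],[0.8,0,0,0,0],[0.8,0,0,0,0],[0.8,0,0,0,0],[0.8,0,0,0,0],[0.8,0,0,0,0],[0.8,0,0,0,0],[0.8,0,0,0,0]], "force": 70}}

```text
time: 12.95
tool_pos: [0.6556, 0.1658, 0.0652]
tcp_rot: [2.394, 2.033, 0.002]
wrist_force: [0.5, -0.5, 5.8]
width: 0.138
grip_force: 68.4
```

```bash
python3 - <<'E'
from h import *
q,ds=shot('side'); p,d=shot('top')
c=np.zeros((480,800,3),np.uint8)
c[:,:480]=cv2.resize(q[150:246,270:366],None,fx=5,fy=5,interpolation=cv2.INTER_CUBIC)
c[:,480:]=cv2.resize(p[180:300,205:285],None,fx=4,fy=4,interpolation=cv2.INTER_CUBIC)
c=np.clip(c.astype(float)*1.6,0,255).astype(np.uint8)
cv2.imwrite('pics/b1.png',c[:,:,::-1])
E
```

```text
(no output)
```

View pics/b1.png

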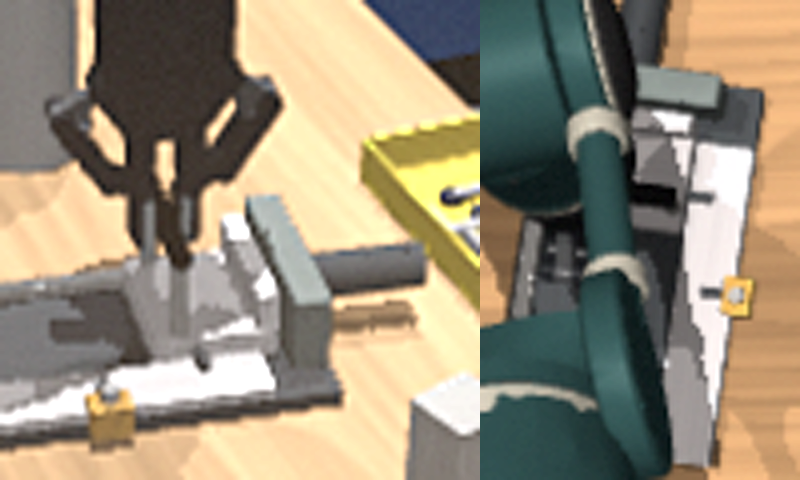

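The fingers straddle the bar between its posts. I'll pull about 5.8 cm along the tool's -y.

Call:
{"method": "step_arm", "body": {"motion": [[0.8,0,-0.3,0,0],[0.8,0,-0.7,0,0],[0.8,0,-1.2,0,0],[0.8,0,-1.7,0,0],[0.8,0,-2.2,0,0],[0.8,0,-2.7,0,0],[0.8,0,-3.2,0,0],[0.8,0,-3.7,0,0],[0.8,0,-4.2,0,0],[0.8,0,-4.7,0,0],[0.8,0,-5.1,0,0],[0.8,0,-5.5,0,0],[0.8,0,-5.8,0,0],[0.8,0,-5.8,0,0],[0.8,0,-5.8,0,0],[0.8,0,-5.8,0,0],[0.8,0,-5.8,0,0]]}}

```text
time: 14.75
tool_pos: [0.6021, 0.1745, 0.0652]
tcp_rot: [2.389, 2.03, 0.011]
wrist_force: [11.8, -3.1, -1.4]
width: 0.137
grip_force: 68.2
```

```bash
python3 - <<'E'
from h import *
s=bot.read_state(); print(s['tool_pos'],s['wrist_force'],s['width'])
q,ds=shot('side'); p,d=shot('top'); np.savez('end.npz',p=p,q=q)
g=p.astype(float).mean(2); print(g[246:260,254:272].astype(int))
c=np.zeros((480,800,3),np.uint8)
c[:,:400]=cv2.resize(q[205:253,265:305],None,fx=10,fy=10,interpolation=cv2.INTER_CUBIC)
c[:,400:]=cv2.resize(p[225:273,240:280],None,fx=10,fy=10,interpolation=cv2.INTER_CUBIC)
cv2.imwrite('pics/e1.png',np.clip(c*1.5,0,255).astype(np.uint8)[:,:,::-1])
E
```

```text
[0.60205435 0.17446051 0.06524391] [11.75359155 -3.05078794 -1.41004079] 0.13713458252980493
[[ 53 130 145 147 150 157 157 157 157 158 158 157 157 158 158  81  79  88]
 [ 64 131 146 148 154 157 157 157 158 158 158 158 158 158 158  81  77  86]
 [ 85 126 140 143 148 149 155 157 158 158 158 158 154 153 152  87  78  86]
 [ 61  84 106 113 130 135 139 154 158 158 157 152 133 127 124  96  83  88]
 [ 47  49  49  49  50  50  85 144 157 158 158 129 124 122 123 124 123 123]
 [ 75  73  71  74  57  50  78 124 141 143 145 127 122 124 130 132 120 122]
 [133 128 123 128  98  80  57  49  57  64  74  95 119 135 149 151 108 116]
 [131 146 149 149 150 136  77  52  54  51  49  77 121 144 150 151 116 113]
 [134 147 150 150 149 150 104  88  92  90  85  94 124 139 148 143 119 115]
 [137 147 150 149 150 150 149 150 149 151 152 118 109 111 135 112  80 110]
 [141 147 150 149 151 150 149 149 150 152 147 124 112 112 102 111 121 126]
 [147 148 150 149 150 151 149 150 150 152 130 113 107 112 115 115 116 124]
 [148 149 150 150 150 151 150 150 151 152 152 115 103 104 107 107 107 108]
 [148 149 150 149 151 151 150 151 150 153 152 152 151  81  51  50  51  58]]
```

View pics/e1.png

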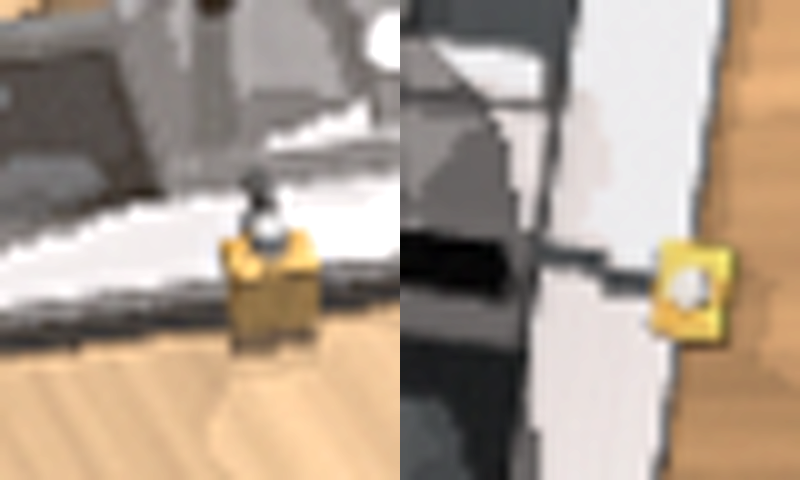

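The bars overlap but the pointer is about 4 mm short: the TCP moved 54.2 mm and needs 58.6 mm. I'll pull the rest.

Call:
{"method": "step_arm", "body": {"motion": [[0.8,0,-0.2,0,0],[0.8,0,-0.4,0,0],[0.8,0,-0.45,0,0],[0.8,0,-0.45,0,0],[0.8,0,-0.45,0,0],[0.8,0,-0.45,0,0],[0.8,0,-0.45,0,0],[0.8,0,-0.45,0,0]]}}

```text
time: 15.65
tool_pos: [0.5979, 0.1751, 0.0652]
tcp_rot: [2.389, 2.03, 0.012]
wrist_force: [11.8, -3.5, -2.8]
width: 0.14
grip_force: 68.3
```

```bash
python3 - <<'E'
from h import *
s=bot.read_state(); print(s['tool_pos'],s['wrist_force'],s['width'],s['joint_vel'].round(4))
p,d=shot('top'); g=p.astype(float).mean(2)
def cen(u0,u1,v0=246,v1=257):
    w=np.clip(140-g[v0:v1,u0:u1],0,None); w[w<30]=0; v,u=np.mgrid[v0:v1,u0:u1]; return (u*w).sum()/w.sum(),(v*w).sum()/w.sum()
a=cen(256,259); b=cen(262,264); ex=np.array([np.cos(np.radians(-9.3)),np.sin(np.radians(-9.3))])
A,B=onplane('top',[a,b],.028)[:,:2]*1000; print(a,b,'x gap mm',(A-B)@ex, (A-B))
print(g[248:258,255:266].astype(int))
E
```

```text
[0.59787929 0.17512091 0.0652227 ] [11.82104199 -3.49834195 -2.8378588 ] 0.140087195963229 [-0.0003  0.001   0.0006 -0.0002 -0.0021 -0.0009]
(np.float64(257.04737732656514), np.float64(252.2478849407783)) (np.float64(262.4983579638752), np.float64(252.86453201970446)) x gap mm -0.326212902344232 [ 1.87733188 13.48277899]
[[135 146 150 156 158 157 158 157 157 158 158]
 [137 146 149 154 158 158 158 157 157 157 151]
 [127 133 136 142 149 151 156 157 158 157 128]
 [ 65  56  56 103 113 115 137 143 143 145 127]
 [ 50  49  49  49  49  55  58  64  65  76  95]
 [ 86  84  59  51  52  50  57  60  59  57  79]
 [147 149 105  88  92  87  88  92  92  86  97]
 [147 150 149 150 150 149 149 149 150 152 122]
 [147 149 149 151 151 148 150 150 152 146 124]
 [148 149 149 150 151 149 149 149 152 130 113]]
```

The pointer meets the line with a gap of -0.3 mm, the slide is held at about 12 N, and the block is seated. I'll hand the job in.

```bash
python3 -c "
from workcell import bot
print(bot.finish_job())"
```

```text
the job is handed in; nothing more can be done
None
```

The 30 mm block is down in its own slot and released, and the gripper was holding the slide with its pointer about 0.3 mm from the mark's line when I handed the job in; no verdict came back.

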